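# Draw the lid bolt of a hot bench kiln with the hooked rod

### The arm

A 6-joint arm with a two-finger parallel gripper is mounted at the origin on the work surface. World frame = base frame: x ahead of the robot, y to its left, z up, the work surface at z = 0. Lengths are in m, angles in degrees, forces in N, time in s.
With the tool pointing down it reaches from about 0.25 to 0.725 m from the base axis. Payload 9.7 kg.
Tool frame: the origin (TCP) lies at the very end of the fingers, on their centre line; the grasp point (between the pads) lies grasp_offset behind it (grasp_offset is the distance from the TCP to the grasp point, in m); z points along the fingers, y is the line along which they close (so a half turn about z gives the same grasp; the last joint's range is limited). The gripper opens to 85 mm and grips with 20 to 120 N. Pads are 22 mm wide; open, the fingers measure 114 mm over their backs; the gripper's body (76 mm by 85 mm) begins 54 mm behind the grasp point. The pads swing forward as they close: fully open they stand 13 mm farther back than shut.
Start: joints at [70.187, 4.979, 10.078, 95.1, 0, 90], TCP at [0.186, 0.517, 0.208] pointing down, gripper open.
Joint ranges: [-179.16, 179.16], [-48.56, 103.87], [-65.8, 70.77], [-126.05, 130.52], [-82.76, 87.17], [-180, 180]. Speed limits (degrees/s): [127.2, 127.2, 147.25, 180, 180, 180].

### API

Orientations are given as [roll, pitch, yaw] about the fixed x, y, z axes, in that order (R = Rz(yaw) Ry(pitch) Rx(roll)).
In Python, from workcell import get_obs, camera, calibration, job_done, recognise, cut_out, mark_of, grasp_offset gives the robot as it stands.
- The arm moves only by the tool servo_tool, never from a script. Its argument "moves" is a list of rows, each a list of 3 entries, a list of its own where there are three numbers: the turn, a rotation vector about the tool's x, y, z in degrees, then the shift along the tool's x, y, z in m, then the opening in per cent of the stroke, from 0 (shut) to 100 (fully open). In form: [[[ax, ay, az], [x, y, z], claw], ...]. A call has 1 to 12 rows; each row shifts and turns the commanded pose from where the row before left it, along the tool's axes as they then stand; what a row does not reach is not made up. A row lasts 1/10 s, in which the tool goes at most 50 mm and 8.59 degrees, less where a joint would pass 70% of its speed; a pose out of reach is approached as far as the arm can. A call is refused whole if a number of a shift passes 0.05 or a number of a turn 8.59, either way. A call with a gripper value outside its range is refused whole. The fingers move at their own pace and stop on an object; "force" is the grip in N (left out, the last holds). Time passes only in rows, so rows that do not move let the fingers close. It gives the time, the measured TCP pose, the force, the opening and the grip force at its end, in the units of the state.
- get_obs(): the state, without advancing time (a new reading comes with each control period).
- camera(name): name is "side" or "top"; returns (picture, depth): 420x560x3 uint8, red, green, blue; 420x560 float32, m along the optical axis (not along the pixel's ray), 0 where there is no reading.
- calibration(name): a dict with "camera_matrix" (3x3 intrinsics, pixels), "dist" ([k1, k2, p1, p2, k3] as OpenCV has them; the pictures are not rectified), "R" (3x3) and "t" (3): a world point X has camera coordinates R X + t. Camera axes: x right, y down, z forward; pixel columns grow to the right and rows downward; lengths in m; the calibration is good to about 2 mm. A picture is of the moment at which its call begins. calibration takes no time and is no camera call.
- job_done(): hands the job in; it is judged then, once.
Trained networks look in the newest picture that a camera, given by its name, has taken for a name from the list of things; names that differ only in an ending like _2 or _b are one class to them, and where a whole thing is asked for, a point or a joint stands for the part that bears it (a point fixed in the world has none). Each returns a list of dicts, best first, with "score" (0 to 1); they miss things now and then, are a little off and sometimes report something else, mostly with a low value. They report only what shows in the picture. A call takes as long as a camera call.
- recognise(name, camera): "xyz" ([x, y, z] in m, in the coordinates of the camera as it stood for that picture, good to about 4 mm: the middle of the surface that is visible of it).
- cut_out(name, camera): "mask" (420x560 bool, what is visible of it).
- mark_of(name, camera): "xyz" ([x, y, z] in m, in the coordinates of the camera as it stood for that picture, good to about 4 mm: a listed point, or the origin of a listed thing).
The state is a dict: "time": time; "q": joint angles; "qd": joint speeds; "joint_efforts": joint torques, N m; "ee_pos": TCP position; "tcp_rot": TCP orientation; "wrist_force": force on the tool from outside, world axes, zero at the start; "torque": the same for the moment, N m; "opening": finger opening in m; "grasp_force": force on a finger pad.
Only numpy, scipy, OpenCV 4.12 (cv2) and the standard library are available. Lean on these libraries where they do the work, as an engineer would, in place of code of your own. Each camera call takes 0.05 s, during which the arm holds its last target. There are 200 camera calls.

### The job

The little bench kiln is too hot to reach over or touch, so its lid bolt must be drawn with a tool: take the hooked rod from the wooden rest, catch the loop of the bolt with the hook and pull the bolt fully back towards the robot's side. Then put the hooked rod back on the rest in the place where it lay. Keep the gripper and arm off the kiln and its bolt, and leave the straight rod alone.

Things in the scene. Friction and masses are not known exactly. Their poses are not given: they have to be found in the camera images.
- hooked_rod_grip (a point): Centre (grasp point) of the hooked rod's handle: a wooden bar 140 mm long (x), 24 wide (y), 28 high (z). An 8 mm steel shaft runs on from it along +x, on its axis, and 240 mm from this point turns straight down (-z) to 50 mm below the axis: the hook. About 0.2 kg, centre of mass 20 to 50 mm ahead of this point. It lies level on the rest beside the straight rod, hook away from the robot.
- hook_end (a point): Lowest point of the hooked rod's down-turned end (8 mm diameter, upright while the handle is level): at (240, 0, -50) mm in the axes of hooked_rod_grip.
- loop_bar (a point): Centre of the top bar of the steel loop standing on the bolt. x points away from the robot along the bolt, y along the bar, z up. The loop is a rectangle of 8 mm bar: top bar 60 mm long, its axis 60 above the lid, an upright at each end. Just beyond (+x) the loop the lid is free for 40 mm, then come bolt guides 24 mm high. The hook goes down there, beyond the bar, and pulls towards -x.
- bolt (a joint): How far the bolt is drawn, in m: 0 shut, 0.070 fully back against its stop. It moves along -x of loop_bar and carries the loop; it slides with about 3 N of friction and stays where it is left. At the start it is between 0 and 0.010.
- kiln: The hot kiln, fixed: a low box 266 by 266 mm and 140 high to the lid's top; origin under its centre on the bench, axes as loop_bar's. With the bolt shut the loop stands 20 mm before (-x of) its centre. Neither gripper nor arm may touch it or its bolt; the rod may.
- rest: Wooden rest, fixed, origin under its centre, z up, x along the rods: a base board 100 by 220 mm, 10 thick, with two cross bars (along y) 10 mm thick and 50 high at x = -45 and +45. Each handle lies across both bars, its centre 64 mm above the bench; fingers go down between the bars. The two rods lie parallel at y = -60 and +60, either way round.
- straight_rod_grip (a point): Centre of the handle of the other rod on the rest: same handle, but a straight shaft with a flat end and no hook. To be left alone.

How it is judged:
By the outcome, as a careful person would: the job done as asked, in the order asked, and still so for the second after the job is handed in, with the robot touching nothing.
It also fails if it takes over 58 s, if anything falls off the work surface, if the arm or the gripper's body presses on something with over 40 N, if the wrist force passes 120 N, or if a joint passes its speed limit or range.

## Working session

There is one attempt and no reset: what is moved stays moved. The work goes in short steps, Python scripts to look and compute and a tool call to move; the robot and the scene stay as the last step left them, time stands still between calls to the robot, and variables do not carry over. Pictures are saved under pics/ and viewed, at most 10 in all, crops included, and the job is handed in when it is done.

Besides the shell and the picture viewer there is one more tool, called after "Call:" as name(argument=value, ...) on one line, values as JSON. servo_tool: Moves the arm, as the interface text tells. Its arguments: {"type":"object","properties":{"moves":{"type":"array"},"force":{"type":"number"}},"required":["moves"]}

```bash
mkdir -p pics; cat > h.py <<'E'
import numpy as np, cv2
from workcell import *
def w(c,p):
    k=calibration(c); return np.array(k["R"]).T@(np.array(p)-np.array(k["t"]).ravel())
def pix(c,X):
    k=calibration(c); r,_=cv2.Rodrigues(np.array(k["R"],float))
    return cv2.projectPoints(np.array(X,float).reshape(-1,1,3),r,np.array(k["t"],float),np.array(k["camera_matrix"],float),np.array(k["dist"],float))[0].reshape(-1,2)
def cloud(c,depth,mask):
    k=calibration(c); v,u=np.nonzero(mask&(depth>0)); z=depth[v,u]
    n=cv2.undistortPoints(np.stack([u,v],1).astype(float).reshape(-1,1,2),np.array(k["camera_matrix"],float),np.array(k["dist"],float)).reshape(-1,2)
    P=np.c_[n*z[:,None],z]; return (P-np.array(k["t"]).ravel())@np.array(k["R"])
E
python3 - <<'E'
from h import *
np.set_printoptions(precision=4,suppress=True)
for c in("top","side"):
    p,d=camera(c); cv2.imwrite(f"pics/{c}1.png",p[:,:,::-1]); np.save(f"d_{c}.npy",d)
    for n in("hooked_rod_grip","hook_end","straight_rod_grip","loop_bar","kiln","rest"):
        for r in mark_of(n,c)[:2]: print(c,n,round(r["score"],2),w(c,r["xyz"]),pix(c,w(c,r["xyz"])))
print(get_obs(),grasp_offset)
E
```

```text
top hooked_rod_grip 0.82 [ 0.4117 -0.3692  0.0609] [[372.7682 283.6332]]
top hook_end 0.96 [ 0.6469 -0.4203  0.0131] [[382.5477 192.6133]]
top straight_rod_grip 0.9 [ 0.4404 -0.2474  0.0653] [[322.567  272.6082]]
top straight_rod_grip 0.68 [ 0.4133 -0.3666  0.0627] [[371.8433 283.0037]]
top loop_bar 0.56 [0.7824 0.1409 0.197 ] [[151.8689 122.6228]]
top kiln 0.75 [ 0.7987  0.1358 -0.001 ] [[174.8069 143.2305]]
top rest 0.73 [ 0.4242 -0.3029 -0.001 ] [[341.2517 278.7378]]
side hooked_rod_grip 0.85 [ 0.4097 -0.3629  0.0612] [[238.5397 359.6248]]
side hooked_rod_grip 0.29 [ 0.4225 -0.3039  0.0011] [[232.8462 350.1072]]
side hook_end 0.59 [ 0.6471 -0.4234  0.0091] [[366.5125 343.9178]]
side straight_rod_grip 0.7 [ 0.4395 -0.2515  0.0605] [[226.6918 308.1755]]
side loop_bar 0.82 [0.779  0.138  0.2031] [[280.1587 104.8221]]
side loop_bar 0.31 [0.8034 0.1385 0.0006] [[288.3226 167.5183]]
side kiln 0.7 [0.8033 0.1415 0.0013] [[287.7266 166.7588]]
side rest 0.85 [ 0.4251 -0.3054  0.0026] [[234.321  349.6884]]
{'time': 0.7, 'q': array([70.1873,  4.9785, 10.0767, 95.1003,  0.0005, 90.001 ]), 'qd': array([-0.0585, -0.0594,  0.0964,  0.0489,  0.0165, -0.0141]), 'joint_efforts': array([  0.0031, -51.997 ,  46.4783,   0.0014,   0.    ,   0.    ]), 'ee_pos': array([0.1864, 0.5174, 0.2076]), 'tcp_rot': array([-179.9979,   -0.0005,  160.1863]), 'wrist_force': array([ 0.4001, -0.302 , -0.1587]), 'torque': array([0.0454, 0.0188, 0.0084]), 'grasp_force': 0.0, 'opening': 0.08521946864002182} 0.0187
```

View pics/top1.png

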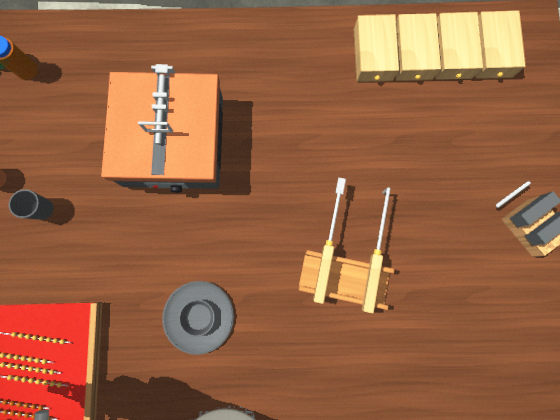

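View pics/side1.png

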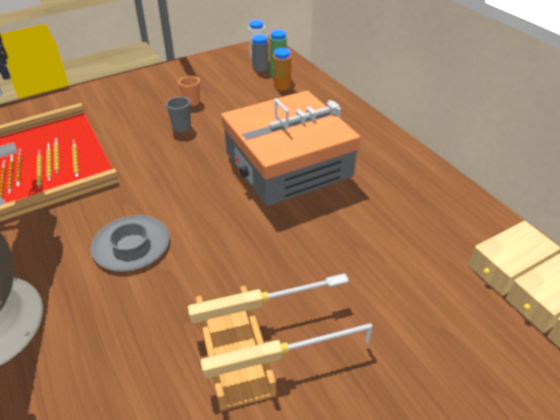

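```bash
python3 - <<'E'
from h import *
np.set_printoptions(precision=4,suppress=True)
for c in("top","side"):
    d=np.load(f"d_{c}.npy")
    v,u=np.mgrid[0:420,0:560]; P=cloud(c,d,d>0)
    # lid
    m=(abs(P[:,2]-.14)<.008)&(P[:,0]>.55)&(P[:,1]>-.1)&(P[:,1]<.4); r=cv2.minAreaRect(P[m,:2].astype(np.float32)*1000); print(c,"lid",m.sum(),r,np.median(P[m,2]))
    m=(P[:,2]>.19)&(P[:,2]<.212)&(P[:,0]>.6)&(P[:,1]>0)&(P[:,1]<.3); print("bar",m.sum(),P[m].mean(0) if m.any() else 0,cv2.minAreaRect(P[m,:2].astype(np.float32)*1000))
    for lab,cy in(("hook",-.365),("str",-.249)):
        cx=.411 if cy<-.3 else .44
        m=(P[:,2]>.068)&(P[:,2]<.09)&(abs(P[:,0]-cx)<.08)&(abs(P[:,1]-cy)<.05); print(lab,m.sum(),cv2.minAreaRect(P[m,:2].astype(np.float32)*1000),np.median(P[m,2]))
        Q=P[m,:2]-P[m,:2].mean(0); s=np.linalg.svd(Q,full_matrices=False)[2][0]; print(np.degrees(np.arctan(s[1]/s[0])))
    m=(P[:,2]>.052)&(P[:,2]<.085)&(P[:,0]>.5)&(P[:,1]<-.2)&(P[:,0]<.7)&(P[:,1]<-.35);
    if m.sum()>5: print("shaft",m.sum(),np.polyfit(P[m,0],P[m,1],1),P[m].min(0),P[m].max(0))
E
```

```text
top lid 11001 ((802.3238525390625, 137.44625854492188), (266.2352600097656, 270.2158508300781), 87.77201843261719) 0.1393501377742862
bar 105 [0.7796 0.1382 0.2014] ((780.357421875, 137.5712890625), (67.05801391601562, 8.716045379638672), 87.35356903076172)
hook 685 ((418.3145446777344, -367.168701171875), (27.386680603027344, 149.34217834472656), 76.66714477539062) 0.07710769993839654
-12.4687226530049
str 624 ((445.8314208984375, -249.68727111816406), (24.125333786010742, 152.02523803710938), 76.60197448730469) 0.07726068984642628
-13.278851397362866
shaft 699 [ 0.8449 -1.1371] [ 0.5001 -0.8428  0.052 ] [ 0.6504 -0.382   0.0849]
side lid 5924 ((1272.835693359375, 185.6930694580078), (1248.3387451171875, 300.1523132324219), 5.8072919845581055) 0.14029558981359286
bar 318 [1.6002 0.1991 0.201 ] ((1323.289794921875, 199.91436767578125), (1100.6865234375, 159.3686065673828), 2.060851573944092)
hook 1205 ((418.6876525878906, -367.7611083984375), (26.095773696899414, 149.66854858398438), 75.82723999023438) 0.07713541878168427
-13.537272848735352
str 999 ((445.0307922363281, -250.3726806640625), (28.283227920532227, 152.3015594482422), 76.07530212402344) 0.0774950138143407
-13.273121982395864
shaft 396 [-0.2399 -0.2677] [ 0.5004 -0.4267  0.0529] [ 0.65   -0.3849  0.0707]
```

The top view shows the kiln at about (162,125) with the loop bar at (155,127). The hooked rod is the right-hand one, handle (373,283) and hook tip (387,190); the straight rod is on the left at (324,272). The side view confirms that the front rod has the down-turned hook at (370,335).

Fused estimates:
- Hooked grip: (0.4135, -0.367, 0.064), yaw -13.3°
- Loop bar: (0.780, 0.138, 0.200), yaw about -2.5°

Next I swing towards the rest.

Call:
servo_tool(moves=[[[0,0,5.1],[-0.049,-0.002,0],100],[[0,0,5.1],[-0.049,-0.002,0],100],[[0,0,5.1],[-0.049,-0.002,0],100],[[0,0,5.1],[-0.049,-0.002,0],100],[[0,0,5.1],[-0.049,-0.002,0],100],[[0,0,5.1],[-0.049,-0.002,0],100],[[0,0,5.1],[-0.049,-0.002,0],100],[[0,0,5.1],[-0.049,-0.002,0],100],[[0,0,5.1],[-0.049,-0.002,0],100],[[0,0,5.1],[-0.049,-0.002,0],100],[[0,0,5.1],[-0.049,-0.002,0],100],[[0,0,5.1],[-0.049,-0.002,0],100]])

```text
time: 1.9
ee_pos: [0.5461, 0.0844, 0.2074]
tcp_rot: [180.0, -0.0, 98.8]
wrist_force: [0.7, -0.1, -0.7]
opening: 0.0854
grasp_force: 0.0
```

Call:
servo_tool(moves=[[[0,0,5.1],[-0.049,-0.002,0],100],[[0,0,5.1],[-0.049,-0.002,0],100],[[0,0,5.1],[-0.049,-0.002,0],100],[[0,0,5.1],[-0.049,-0.002,0],100],[[0,0,5.1],[-0.049,-0.002,0],100],[[0,0,5.1],[-0.049,-0.002,0],100],[[0,0,5.1],[-0.049,-0.002,0],100],[[0,0,5.1],[-0.049,-0.002,0],100],[[0,0,5.1],[-0.049,-0.002,0],100],[[0,0,5.1],[-0.049,-0.002,0],100],[[0,0,8.5],[0,0,0],100],[[0,0,8.5],[0,0,0],100]])

```text
time: 3.1
ee_pos: [0.4111, -0.3705, 0.2076]
tcp_rot: [-180.0, 0.0, 30.5]
wrist_force: [0.1, -0.0, 0.8]
opening: 0.0856
grasp_force: 0.0
```

Call:
servo_tool(moves=[[[0,0,8.5],[0,0,0],100],[[0,0,8.5],[0,0,0],100],[[0,0,8.5],[0,0,0],100],[[0,0,8.5],[0,0,0],100],[[0,0,8.5],[0,0,0],100],[[0,0,0],[0,0,0],100],[[0,0,0],[0,0,0],100]])

```text
time: 3.8
ee_pos: [0.4124, -0.3691, 0.2076]
tcp_rot: [180.0, -0.0, -11.3]
wrist_force: [0.2, -0.2, -0.1]
opening: 0.0855
grasp_force: 0.0
```

Call:
servo_tool(moves=[[[0,0,2],[0.0006,-0.0023,0.03],100],[[0,0,0],[0,0,0.03],100],[[0,0,0],[0,0,0.03],100],[[0,0,0],[0,0,0.03],100],[[0,0,0],[0,0,0.02],100],[[0,0,0],[0,0,0.015],100],[[0,0,0],[0,0,0.0076],100],[[0,0,0],[0,0,0],100],[[0,0,0],[0,0,0],100]])

```text
time: 4.7
ee_pos: [0.4138, -0.3673, 0.046]
tcp_rot: [180.0, -0.1, -13.5]
wrist_force: [-0.5, -0.4, -0.8]
opening: 0.0856
grasp_force: 0.0
```

```bash
python3 - <<'E'
from h import *
o=[]
for c in("top","side"):
    p,d=camera(c); u,v=pix(c,[.4135,-.367,.064])[0].astype(int); u=min(max(u,100),460);v=min(max(v,90),330)
    o.append(cv2.resize(p[v-90:v+90,u-90:u+90],(400,400),interpolation=cv2.INTER_CUBIC))
cv2.imwrite("pics/g1.png",np.hstack(o)[:,:,::-1])
E
```

```text
(no output)
```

View pics/g1.png

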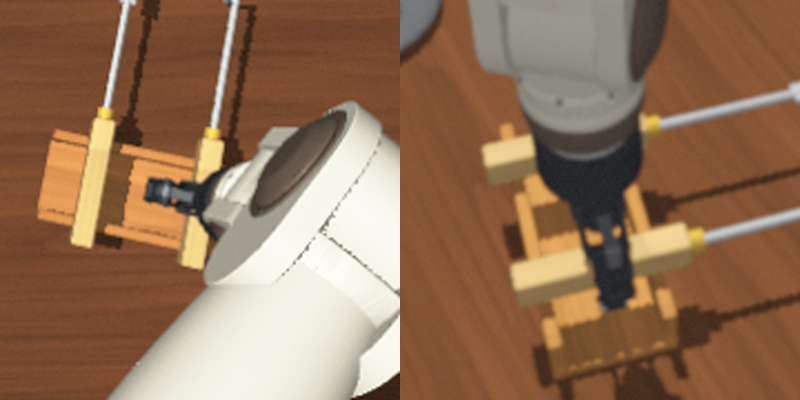

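The crop shows the fingers straddling the hooked rod's handle, around (600,265) in the right half. They are down between the rest bars and clear of the straight rod. I'll close and see how the pose reacts.

Call:
servo_tool(moves=[[[0,0,0],[0,0,0],60],[[0,0,0],[0,0,0],40],[[0,0,0],[0,0,0],30],[[0,0,0],[0,0,0],0],[[0,0,0],[0,0,0],0],[[0,0,0],[0,0,0],0],[[0,0,0],[0,0,0],0],[[0,0,0],[0,0,0],0],[[0,0,0],[0,0,0],0]], force=100)

```text
time: 5.7
ee_pos: [0.4136, -0.367, 0.0455]
tcp_rot: [180.0, -0.0, -13.5]
wrist_force: [-0.7, 1.2, 4.6]
opening: 0.0211
grasp_force: 98.7
```

Call:
servo_tool(moves=[[[0,0,0],[0,0,-0.005],0],[[0,0,0],[0,0,-0.01],0],[[0,0,0],[0,0,-0.02],0],[[0,0,0],[0,0,-0.03],0],[[0,0,0],[0,0,-0.03],0],[[0,0,0],[0,0,-0.03],0],[[0,0,0],[0,0,-0.03],0],[[0,0,0],[0,0,-0.03],0],[[0,0,0],[0,0,-0.02],0],[[0,0,0],[0,0,-0.01],0],[[0,0,0],[0,0,0],0]])

```text
time: 6.8
ee_pos: [0.4138, -0.3673, 0.2612]
tcp_rot: [179.9, -0.1, -13.5]
wrist_force: [0.2, 0.5, -2.6]
opening: 0.0208
grasp_force: 98.4
```

```bash
python3 - <<'E'
from h import *
np.set_printoptions(precision=4,suppress=True)
o=[];ob=get_obs(); t=ob["ee_pos"]; yw=np.radians(ob["tcp_rot"][2]); print(t,ob["tcp_rot"],ob["wrist_force"],ob["grasp_force"])
for c in("top","side"):
    p,d=camera(c); 
    for n in("hook_end","hooked_rod_grip"):
        for r in mark_of(n,c)[:1]: print(c,n,round(r["score"],2),w(c,r["xyz"]))
    o.append(cv2.resize(p,(400,300)))
print("expected hook", t+[.24*np.cos(yw),.24*np.sin(yw),.0187-.05])
cv2.imwrite("pics/g2.png",np.hstack(o)[:,:,::-1])
E
```

```text
[ 0.4138 -0.3673  0.2612] [179.948   -0.0956 -13.5141] [ 0.1773  0.4665 -2.63  ] 98.38183522224426
top hook_end 0.81 [ 0.6481 -0.4196  0.2243]
top hooked_rod_grip 0.65 [ 0.4126 -0.3709  0.2765]
side hook_end 0.76 [ 0.6431 -0.4242  0.2247]
side hooked_rod_grip 0.69 [ 0.4143 -0.3642  0.2766]
expected hook [ 0.6471 -0.4233  0.2299]
```

View pics/g2.png

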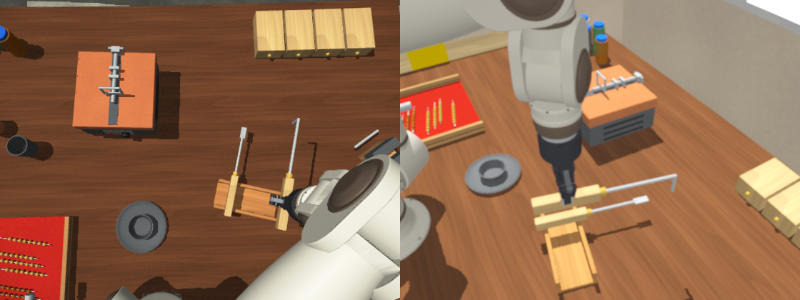

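The rod is held level. In the right half its hook shows at (675,182), and the straight rod is still on the rest. Next I carry it to above the loop, with the hook 22 mm beyond the bar.

Call:
servo_tool(moves=[[[0,0,-5.5],[0,0,-0.015],0],[[0,0,-5.5],[0,0,-0.015],0],[[0,0,0],[0.0055,-0.022,0],0],[[0,0,0],[0.0105,-0.0434,0],0],[[0,0,0],[0.0105,-0.0434,0],0],[[0,0,0],[0.0105,-0.0434,0],0],[[0,0,0],[0.0105,-0.0434,0],0],[[0,0,0],[0.0105,-0.0434,0],0],[[0,0,0],[0.0105,-0.0434,0],0],[[0,0,0],[0.0105,-0.0434,0],0],[[0,0,0],[0.0105,-0.0434,0],0],[[0,0,0],[0.0105,-0.0434,0],0]])

```text
time: 8.3
ee_pos: [0.5305, 0.0119, 0.2899]
tcp_rot: [-178.6, 0.1, 0.5]
wrist_force: [0.3, -0.7, -1.7]
opening: 0.0204
grasp_force: 98.6
```

Call:
servo_tool(moves=[[[0,0,0],[0.0105,-0.0434,0],0],[[0,0,0],[0.0105,-0.0434,0],0],[[0,0,0],[0.005,-0.022,0],0],[[0,0,0],[0,0,0],0],[[0,0,0],[0,0,0],0],[[0,0,0],[0,0,0],0]])

```text
time: 8.9
ee_pos: [0.5557, 0.0661, 0.2946]
tcp_rot: [-176.4, 0.0, 4.8]
wrist_force: [-0.6, -0.2, -1.3]
opening: 0.0206
grasp_force: 98.6
```

```bash
python3 - <<'E'
from h import *
np.set_printoptions(precision=4,suppress=True)
o=[];ob=get_obs(); t=ob["ee_pos"]; yw=np.radians(ob["tcp_rot"][2]); print(t,ob["tcp_rot"],ob["wrist_force"],ob["grasp_force"])
print("expected hook", t+[.24*np.cos(yw),.24*np.sin(yw),.0187-.05])
for c in("top","side"):
    p,d=camera(c); 
    for n in("hook_end","loop_bar"):
        for r in mark_of(n,c)[:1]: print(c,n,round(r["score"],2),w(c,r["xyz"]))
    P=cloud(c,d,d>0)
    m=(P[:,2]>.192)&(P[:,2]<.212)&(abs(P[:,0]-.78)<.03)&(abs(P[:,1]-.138)<.06); print("bar",m.sum(),P[m].mean(0),cv2.minAreaRect(P[m,:2].astype(np.float32)*1000))
    u,v=pix(c,[.78,.138,.2])[0].astype(int); u=min(max(u,80),480);v=min(max(v,80),340)
    o.append(cv2.resize(p[v-80:v+80,u-80:u+80],(400,400),interpolation=cv2.INTER_CUBIC))
cv2.imwrite("pics/g3.png",np.hstack(o)[:,:,::-1])
E
```

```text
[0.5557 0.0661 0.2946] [-176.3747    0.048     4.844 ] [-0.6452 -0.218  -1.3078] 98.63630890846252
expected hook [0.7948 0.0864 0.2633]
top hook_end 0.95 [0.7941 0.0923 0.2605]
top loop_bar 0.79 [0.7828 0.1357 0.2004]
bar 49 [0.7793 0.1292 0.2023] ((778.8380126953125, 127.33137512207031), (46.58054733276367, 6.266841888427734), 88.90314483642578)
side hook_end 0.66 [0.8059 0.1383 0.003 ]
side loop_bar 0.59 [0.7807 0.1376 0.2027]
bar 74 [0.7803 0.133  0.2016] ((780.8558959960938, 135.47544860839844), (66.14094543457031, 9.118194580078125), 85.78113555908203)
```

View pics/g3.png

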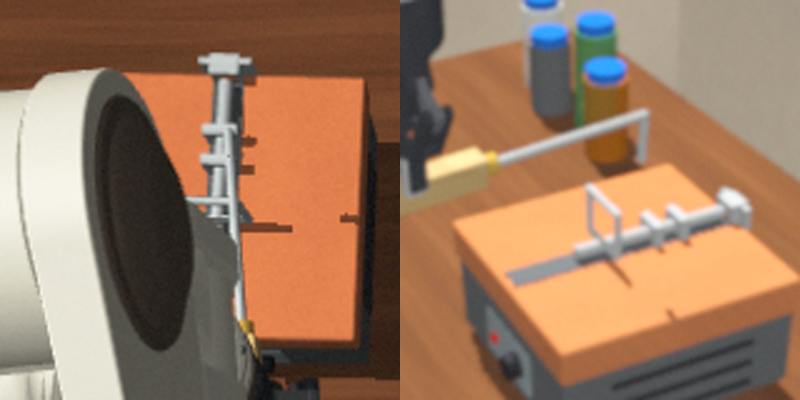

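The hook is above the lid, short of the loop at about (640,130) in the right half, and the tool has tilted 3.6°. Something is limiting the arm, so I'll check the joints.

```bash
python3 - <<'E'
from h import *
np.set_printoptions(precision=2,suppress=True)
o=get_obs(); print(o["q"],o["qd"],o["time"])
E
```

```text
[  4.83   9.5   24.9  105.44   3.65 179.94] [ 0.16  0.19  0.11 -0.13  0.04 -0.02] 9.2
```

The last joint is at its 180° stop, because yaw = q1 + 180° - q6. A yawed rod works just as well, so I'll use yaw 15°, which keeps q6 near 173°. First I level the tool and turn.

Call:
servo_tool(moves=[[[0,0,-5.1],[0,0,0],0],[[0,0,-5.1],[0,0,0],0],[[-3.6,0,0],[0,0,0],0],[[0,0,0],[0,0,0],0],[[0,0,0],[0,0,0],0]])

```text
time: 9.7
ee_pos: [0.5559, 0.0674, 0.2946]
tcp_rot: [-179.9, -0.6, 15.1]
wrist_force: [0.1, -0.1, -2.7]
opening: 0.0209
grasp_force: 98.7
```

Call:
servo_tool(moves=[[[0,-0.6,0],[0.008,-0.0015,0],0],[[0,0,0],[0.0077,-0.0016,0.01],0],[[0,0,0],[0,0,0.02],0],[[0,0,0],[0,0,0.0146],0],[[0,0,0],[0,0,0],0],[[0,0,0],[0,0,0],0]])

```text
time: 10.3
ee_pos: [0.5703, 0.074, 0.2497]
tcp_rot: [-180.0, 0.0, 15.1]
wrist_force: [-0.3, -0.4, -1.3]
opening: 0.0207
grasp_force: 98.7
```

```bash
cat > look.py <<'E'
import sys
from h import *
np.set_printoptions(precision=4,suppress=True)
o=[];ob=get_obs(); t=ob["ee_pos"]; yw=np.radians(ob["tcp_rot"][2]); print(t,ob["tcp_rot"],ob["q"],ob["wrist_force"],ob["grasp_force"])
print("expected hook", t+[.24*np.cos(yw),.24*np.sin(yw),.0187-.05])
for c in("top","side"):
    p,d=camera(c); 
    for n in("hook_end","loop_bar"):
        for r in mark_of(n,c)[:1]: print(c,n,round(r["score"],2),w(c,r["xyz"]))
    u,v=pix(c,[.77,.138,.2])[0].astype(int); u=min(max(u,60),500);v=min(max(v,60),360)
    o.append(cv2.resize(p[v-60:v+60,u-60:u+60],(400,400),interpolation=cv2.INTER_CUBIC))
cv2.imwrite(f"pics/{sys.argv[1]}.png",np.hstack(o)[:,:,::-1])
E
python3 look.py g4
```

```text
[0.5703 0.074  0.2497] [-179.9631    0.0398   15.0827] [  7.3776   9.8038  20.1518 100.3924   0.0312 172.2949] [-0.3284 -0.3589 -1.2772] 98.68031144142151
expected hook [0.802  0.1365 0.2184]
top loop_bar 0.89 [0.7844 0.1375 0.2017]
side hook_end 0.77 [0.8    0.1342 0.2188]
side loop_bar 0.96 [0.7798 0.1386 0.204 ]
```

View pics/g4.png

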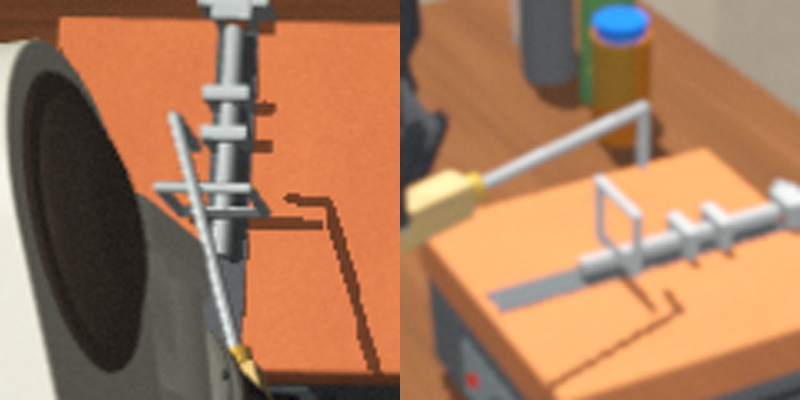

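In the top crop the hook's bend is at (175,118) and the bar at (155–265, 187–210). The offset fits the parallax of the higher hook. Measured, the hook is at (0.801, 0.136), 21 mm beyond the bar. I'll lower it behind the bar.

Call:
servo_tool(moves=[[[0,0,0],[0,0,0.015],0],[[0,0,0],[0,0,0.015],0],[[0,0,0],[0,0,0.012],0],[[0,0,0],[0,0,0.007],0],[[0,0,0],[0,0,0],0],[[0,0,0],[0,0,0],0]])

```text
time: 11.2
ee_pos: [0.5705, 0.0741, 0.2014]
tcp_rot: [-180.0, -0.0, 15.1]
wrist_force: [0.1, 0.5, -2.1]
opening: 0.0208
grasp_force: 98.7
```

```bash
python3 look.py g5
```

```text
[0.5705 0.0741 0.2014] [-179.9994   -0.0288   15.0974] [  7.401    8.3504  13.0843  94.7054   0.0045 172.3037] [ 0.1014  0.4618 -2.1364] 98.70343208312988
expected hook [0.8022 0.1366 0.1701]
top hook_end 0.73 [0.8032 0.1419 0.1663]
top loop_bar 0.72 [0.7841 0.14   0.2016]
side hook_end 0.75 [0.7959 0.136  0.1687]
side loop_bar 0.75 [0.7821 0.138  0.2019]
```

View pics/g5.png

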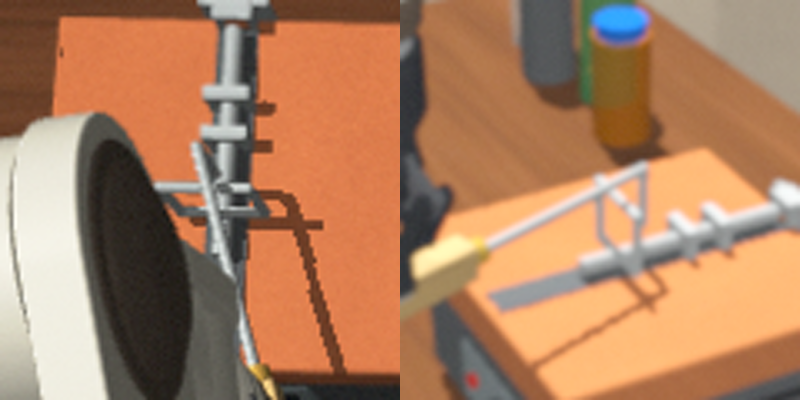

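The shaft crosses over the bar and the hook stands behind it, at (640,195) in the right half. Forces are nil, so I pull along the bolt.

Call:
servo_tool(moves=[[[0,0,0],[-0.0048,-0.0015,0],0],[[0,0,0],[-0.0048,-0.0015,0],0],[[0,0,0],[-0.0076,-0.0024,0],0],[[0,0,0],[-0.0076,-0.0024,0],0],[[0,0,0],[-0.0076,-0.0024,0],0],[[0,0,0],[-0.0076,-0.0024,0],0],[[0,0,0],[-0.0076,-0.0024,0],0],[[0,0,0],[-0.0076,-0.0024,0],0],[[0,0,0],[-0.0076,-0.0024,0],0],[[0,0,0],[-0.0038,-0.0012,0],0],[[0,0,0],[-0.0019,-0.0006,0],0]])

```text
time: 12.6
ee_pos: [0.4982, 0.0771, 0.2011]
tcp_rot: [180.0, -0.0, 15.1]
wrist_force: [3.1, -0.1, -2.9]
opening: 0.021
grasp_force: 98.6
```

```bash
python3 look.py g6
```

```text
[0.4982 0.0771 0.2011] [179.9997  -0.0103  15.1024] [  8.8018  -1.4581   2.7549  94.2027   0.0008 173.6994] [ 3.0593 -0.0952 -2.855 ] 98.63662004470825
expected hook [0.7299 0.1397 0.1698]
top hook_end 0.92 [0.7297 0.1416 0.1677]
top loop_bar 0.86 [0.7254 0.1388 0.1975]
side hook_end 0.57 [0.7288 0.1363 0.1679]
side loop_bar 0.81 [0.721  0.1437 0.2031]
```

Call:
servo_tool(moves=[[[0,0,0],[-0.0029,-0.0009,0],0],[[0,0,0],[-0.0029,-0.0009,0],0],[[0,0,0],[-0.0019,-0.0006,0],0],[[0,0,0],[0,0,0],0]])

```text
time: 13.3
ee_pos: [0.4903, 0.0775, 0.2011]
tcp_rot: [-180.0, -0.0, 15.1]
wrist_force: [2.5, -0.1, -2.6]
opening: 0.0203
grasp_force: 98.6
```

Call:
servo_tool(moves=[[[0,0,0],[-0.00095,-0.0003,0],0],[[0,0,0],[0,0,0],0]])

```text
time: 13.5
ee_pos: [0.4895, 0.0775, 0.201]
tcp_rot: [-180.0, -0.0, 15.1]
wrist_force: [2.3, 0.8, -2.4]
opening: 0.0206
grasp_force: 98.6
```

Call:
servo_tool(moves=[[[0,0,0],[-0.00095,-0.0003,0],0],[[0,0,0],[0,0,0],0]])

```text
time: 13.7
ee_pos: [0.4885, 0.0775, 0.2009]
tcp_rot: [-180.0, -0.0, 15.1]
wrist_force: [2.2, 0.1, -2.8]
opening: 0.0207
grasp_force: 98.6
```

Call:
servo_tool(moves=[[[0,0,0],[-0.00095,-0.0003,0],0],[[0,0,0],[0,0,0],0]])

```text
time: 13.9
ee_pos: [0.4875, 0.0776, 0.201]
tcp_rot: [-180.0, -0.0, 15.1]
wrist_force: [2.4, 0.3, -2.9]
opening: 0.0209
grasp_force: 98.6
```

Call:
servo_tool(moves=[[[0,0,0],[-0.00095,-0.0003,0],0],[[0,0,0],[0,0,0],0]])

```text
time: 14.1
ee_pos: [0.4871, 0.0777, 0.201]
tcp_rot: [-180.0, -0.1, 15.1]
wrist_force: [5.4, 0.4, -2.5]
opening: 0.0206
grasp_force: 98.6
```

Call:
servo_tool(moves=[[[0,0,0],[-0.00095,-0.0003,0],0],[[0,0,0],[0,0,0],0]])

```text
time: 14.3
ee_pos: [0.4868, 0.078, 0.2012]
tcp_rot: [180.0, -0.2, 15.1]
wrist_force: [9.3, 2.2, -4.1]
opening: 0.0208
grasp_force: 98.5
```

Call:
servo_tool(moves=[[[0,0,0],[-0.00095,-0.0003,0],0],[[0,0,0],[0,0,0],0]])

```text
time: 14.5
ee_pos: [0.4867, 0.0782, 0.2014]
tcp_rot: [180.0, -0.3, 15.1]
wrist_force: [13.9, 3.3, -4.0]
opening: 0.0208
grasp_force: 98.4
```

The force rises to 14 N with no further travel, so the bolt is against its stop (total about 70 mm). I back the hook off and lift it clear.

Call:
servo_tool(moves=[[[0,0,0],[0.003,0.001,0],0],[[0,0,0],[0.005,0.0015,0],0],[[0,0,0],[0.006,0.002,0],0],[[0,0,0],[0,0,0],0],[[0,0,0],[0,0,-0.01],0],[[0,0,0],[0,0,-0.02],0],[[0,0,0],[0,0,-0.03],0],[[0,0,0],[0,0,-0.03],0],[[0,0,0],[0,0,0],0],[[0,0,0],[0,0,0],0]])

```text
time: 15.5
ee_pos: [0.4995, 0.0771, 0.2916]
tcp_rot: [180.0, -0.1, 15.1]
wrist_force: [-0.2, 0.4, -3.1]
opening: 0.0207
grasp_force: 98.8
```

```bash
python3 look.py g7
```

```text
[0.4995 0.0771 0.2916] [179.9968  -0.0701  15.1003] [  8.7674   1.5764  16.0511 104.4047   0.0045 173.6671] [-0.1729  0.376  -3.1134] 98.7540328502655
expected hook [0.7312 0.1396 0.2603]
top hook_end 0.72 [0.7299 0.1438 0.2558]
top loop_bar 0.77 [0.7153 0.1414 0.2018]
side hook_end 0.94 [0.7279 0.1426 0.258 ]
side loop_bar 0.82 [0.7111 0.144  0.2027]
```

View pics/g7.png

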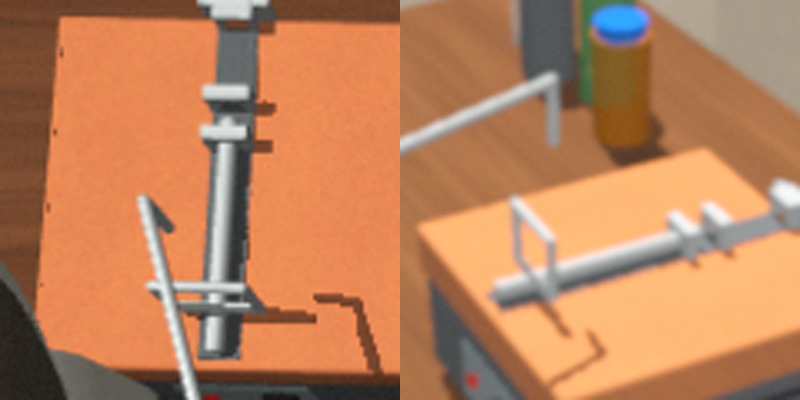

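The bolt is fully drawn: the loop is now at (205,295) in the top crop, x≈0.712, and the hook is free. I carry the rod back to above the rest.

Call:
servo_tool(moves=[[[0,0,0],[-0.009,0.0185,0],0],[[0,0,0],[-0.018,0.0369,0],0],[[0,0,0],[-0.018,0.0369,0],0],[[0,0,0],[-0.018,0.0369,0],0],[[0,0,0],[-0.018,0.0369,0],0],[[0,0,0],[-0.018,0.0369,0],0],[[0,0,0],[-0.018,0.0369,0],0],[[0,0,0],[-0.018,0.0369,0],0],[[0,0,0],[-0.018,0.0369,0],0],[[0,0,0],[-0.018,0.0369,0],0],[[0,0,0],[-0.018,0.0369,0],0],[[0,0,0],[-0.0097,0.0185,0],0]])

```text
time: 17.0
ee_pos: [0.4121, -0.3694, 0.2898]
tcp_rot: [-180.0, 0.1, 15.0]
wrist_force: [1.0, 0.6, -2.2]
opening: 0.0205
grasp_force: 98.8
```

Call:
servo_tool(moves=[[[0,0,7.15],[0,0,0.02],0],[[0,0,7.15],[0,0,0.03],0],[[0,0,7.15],[0,0,0.03],0],[[0,0,7.15],[0,0,0.03],0],[[0,0,0],[0,0,0],0],[[0,0,0],[0,0,0],0]])

```text
time: 17.6
ee_pos: [0.4129, -0.3665, 0.1813]
tcp_rot: [-180.0, 0.0, -13.3]
wrist_force: [-0.4, -0.0, -1.7]
opening: 0.0207
grasp_force: 98.8
```

```bash
cat > l2.py <<'E'
import sys
from h import *
np.set_printoptions(precision=4,suppress=True)
ob=get_obs(); t=ob["ee_pos"]; yw=np.radians(ob["tcp_rot"][2]); print(t,ob["tcp_rot"],ob["wrist_force"])
print("expected hook", t+[.24*np.cos(yw),.24*np.sin(yw),.0187-.05])
o=[]
for c in("top","side"):
    p,d=camera(c); o.append(p)
    for n in("hook_end","hooked_rod_grip","straight_rod_grip"):
        for r in mark_of(n,c)[:1]: print(c,n,round(r["score"],2),w(c,r["xyz"]))
    P=cloud(c,d,d>0); z=t[2]+.0187
    a=P[:,:2]-t[:2]; x=a@[np.cos(yw),np.sin(yw)]; y=a@[-np.sin(yw),np.cos(yw)]
    m=(x>.1)&(x<.225)&(abs(y)<.02)&(abs(P[:,2]-z)<.02)
    if m.sum()>20: print("shaft yaw rel, off, slope z",np.polyfit(x[m],y[m],1),np.polyfit(x[m],P[m,2]-z,1),m.sum())
cv2.imwrite(f"pics/{sys.argv[1]}.png",np.hstack([cv2.resize(q,(400,300)) for q in o])[:,:,::-1])
E
python3 l2.py g8
```

```text
[ 0.4129 -0.3665  0.1813] [-179.975     0.0453  -13.2938] [-0.4468 -0.0116 -1.7067]
expected hook [ 0.6465 -0.4217  0.15  ]
top hook_end 0.69 [ 0.6457 -0.4164  0.1468]
top hooked_rod_grip 0.56 [ 0.4107 -0.366   0.1968]
top straight_rod_grip 0.85 [ 0.4395 -0.2507  0.0641]
shaft yaw rel, off, slope z [0.0009 0.0005] [-0.0104  0.003 ] 214
side hook_end 0.7 [ 0.6441 -0.4266  0.1493]
side hooked_rod_grip 0.82 [ 0.4153 -0.3656  0.1982]
side straight_rod_grip 0.71 [ 0.4386 -0.2523  0.0626]
shaft yaw rel, off, slope z [ 0.0007 -0.001 ] [-0.007   0.0045] 379
```

Call:
servo_tool(moves=[[[0,0,0.2],[0.0008,0.0003,0.02],0],[[0,0,0],[0,0,0.03],0],[[0,0,0],[0,0,0.03],0],[[0,0,0],[0,0,0.025],0],[[0,0,0],[0,0,0.015],0],[[0,0,0],[0,0,0.008],0],[[0,0,0],[0,0,0.004],0],[[0,0,0],[0,0,0.0015],0],[[0,0,0],[0,0,0.001],0],[[0,0,0],[0,0,0],0]])

```text
time: 19.0
ee_pos: [0.4142, -0.3675, 0.0471]
tcp_rot: [180.0, -0.1, -13.7]
wrist_force: [0.1, -0.1, -2.7]
opening: 0.0206
grasp_force: 98.9
```

Call:
servo_tool(moves=[[[0,0,-0.2],[-0.0005,-0.0003,0.001],0],[[0,0,0],[0,0,0],0]])

```text
time: 19.2
ee_pos: [0.4136, -0.3669, 0.0457]
tcp_rot: [180.0, -0.0, -13.5]
wrist_force: [-0.2, 0.0, -1.7]
opening: 0.0204
grasp_force: 98.9
```

Call:
servo_tool(moves=[[[0,0,0],[0,0,0.0006],0],[[0,0,0],[0,0,0],0]])

```text
time: 19.4
ee_pos: [0.4136, -0.3669, 0.0455]
tcp_rot: [180.0, -0.0, -13.5]
wrist_force: [-2.1, 1.7, 4.3]
opening: 0.0209
grasp_force: 99.7
```

Contact again at exactly the grasp pose (force z +4.3 N, as when I gripped). I release.

Call:
servo_tool(moves=[[[0,0,0],[0,0,0],28],[[0,0,0],[0,0,0],35],[[0,0,0],[0,0,0],50],[[0,0,0],[0,0,0],70],[[0,0,0],[0,0,0],100],[[0,0,0],[0,0,0],100],[[0,0,0],[0,0,0],100],[[0,0,0],[0,0,0],100],[[0,0,0],[0,0,0],100]], force=20)

```text
time: 20.3
ee_pos: [0.4135, -0.3668, 0.0448]
tcp_rot: [-180.0, 0.0, -13.5]
wrist_force: [0.2, -0.8, -0.6]
opening: 0.0855
grasp_force: 0.0
```

Call:
servo_tool(moves=[[[0,0,0],[0,0,-0.01],100],[[0,0,0],[0,0,-0.02],100],[[0,0,0],[0,0,-0.03],100],[[0,0,0],[0,0,-0.04],100],[[0,0,0],[0,0,-0.04],100],[[0,0,0],[0,0,-0.04],100],[[0,0,0],[-0.03,0,-0.01],100],[[0,0,0],[-0.04,0,0],100],[[0,0,0],[-0.04,0,0],100],[[0,0,0],[0,0,0],100],[[0,0,0],[0,0,0],100]])

```text
time: 21.4
ee_pos: [0.3062, -0.3412, 0.236]
tcp_rot: [179.9, -0.1, -13.6]
wrist_force: [1.2, -0.1, -0.3]
opening: 0.0854
grasp_force: 0.0
```

```bash
python3 l2.py g9
```

```text
[ 0.3062 -0.3412  0.236 ] [179.9347  -0.1071 -13.5648] [ 1.1841 -0.1412 -0.2968]
expected hook [ 0.5395 -0.3975  0.2047]
top hook_end 0.68 [ 0.6515 -0.421   0.0129]
top hooked_rod_grip 0.78 [ 0.4122 -0.368   0.0623]
top straight_rod_grip 0.71 [ 0.4394 -0.2509  0.0654]
side hook_end 0.77 [ 0.6411 -0.4249  0.0109]
side hooked_rod_grip 0.56 [ 0.4134 -0.3643  0.0612]
side straight_rod_grip 0.87 [ 0.4394 -0.2497  0.0613]
```

View pics/g9.png

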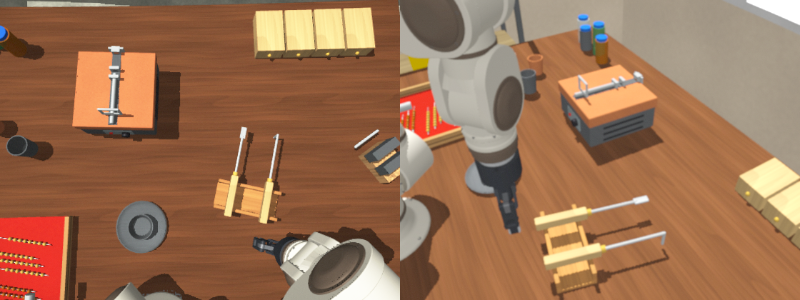

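The hooked rod lies back in its place at (270,180), the straight rod is unmoved at (236,175), the bolt is drawn (loop at (108,110)), and the gripper is clear. I hand in.

```bash
python3 -c "
from workcell import *
print(job_done())"
```

```text
the job is handed in; nothing more can be done
None
```

The job is handed in at about 21.5 s: the bolt was pulled back until it met its stop (about 70 mm), the hooked rod is back in its place on the rest, and the straight rod was not touched.

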